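# Tip the ridged jewellery case out of its rack and stand it on the tray

### The arm

A 7-joint arm with a two-finger parallel gripper is mounted at the origin on the work surface. World frame = base frame: x ahead of the robot, y to its left, z up, the work surface at z = 0. Lengths are in m, angles in rad, forces in N, time in s.
With the tool pointing down it reaches from about 0.425 to 0.925 m from the base axis. Payload 6.8 kg.
Tool frame: the origin (TCP) lies on the centre line of the jaws, within the pads' length; the fingertips stand bot.finger_overhang ahead of it and the grasp point (between the pads) lies 3 mm ahead of it (bot.finger_overhang is the distance from the TCP to the fingertips, in m); z points along the fingers, y is the direction in which the jaws open and shut (so a half turn about z gives the same grasp; the last joint's range is limited). The gripper opens to 85 mm and grips with 20 to 120 N. Pads are 22 mm wide; open, the fingers measure 114 mm over their backs; the gripper's body (76 mm by 85 mm) begins 54 mm behind the grasp point. The pads swing forward as they close: fully open they stand 13 mm farther back than shut.
Start: joints at [1.24, 0.477, 0.022, 1.555, -0.011, 1.109, -0.083], TCP at [0.149, -0.658, 0.253] pointing down, gripper open.
Joint ranges: [-2.96, 2.96], [-0.34, 2.1], [-1.41, 1.46], [0.24, 2.44], [-1.37, 4.51], [0.17, 1.92], [-2.96, 2.96]. Speed limits (rad/s): [2.39, 2.39, 3.14, 3.14, 3.14, 3.14, 3.14].

### API

Orientations are given as a unit quaternion [w, x, y, z].
In Python, from station import bot gives the robot as it stands.
- The arm moves only by the tool drive_tool, never from a script. Its argument "increments" is text: rows parted by semicolons, each of 4 numbers parted by spaces: the shift along the world's x, y, z in m, then the turn about the world's z in rad. In form: tx ty tz spin; .... A call has 1 to 12 rows; each row shifts and turns the commanded pose from where the row before left it; what a row does not reach is not made up. A row lasts 1/12 s, in which the tool goes at most 41.7 mm and 7.16 degrees, less where a joint would pass 70% of its speed; a pose out of reach is approached as far as the arm can. A call is refused whole if a number of a shift passes 0.0417 or a number of a turn 0.125, either way. A call with a gripper value outside its range is refused whole. "grip" is the opening, from 0 (shut) to 1 (fully open), set as the call begins (left out, the last holds). The fingers move at their own pace and stop on an object; "squeeze" is the grip in N (left out, the last holds). Time passes only in rows, so rows that do not move let the fingers close. It gives the time, the measured TCP pose, the force and the opening at its end, in the units of the state.
- bot.get_obs(): the state, without advancing time (a new reading comes with each control period).
- bot.read_camera(name): name is "side" or "top"; returns the picture (400x640x3 uint8, red, green, blue); there is no depth.
- bot.calibration(name): a dict with "fx", "fy", "cx", "cy" (pixels), "distortion" ([k1, k2, p1, p2, k3] as OpenCV has them; the pictures are not rectified), "camera_from_world" (4x4, takes a point from world to camera coordinates). Camera axes: x right, y down, z forward; pixel columns grow to the right and rows downward; lengths in m; the calibration is good to about 2 mm. A picture is of the moment at which its call begins. calibration takes no time and is no camera call.
- bot.hand_in(): hands the job in, once; it reports no verdict.
The state is a dict: "t": time; "q": joint angles; "joint_vel": joint speeds; "joint_torque": joint torques, N m; "eef_pos": TCP position; "tool_rot": TCP orientation; "contact_force": force on the tool from outside, world axes, zero at the start; "torque": the same for the moment, N m; "gripper_width": opening from 0.0 (shut) to 1.0 (fully open).
Only numpy, scipy, OpenCV 4.12 (cv2) and the standard library are available. Lean on these libraries where they do the work, as an engineer would, in place of code of your own. Each camera call takes 0.05 s, during which the arm holds its last target.

### The job

One of the four upright cases in the dresser-top rack has a low top with a raised ridge along its front edge. Hook that ridge and tip the case forward, foot still in the rack, until it leans on the chrome rail; then take it by its spine, lift it out and set it gently, upright and released, in the clear middle of the blue tray between the mirror and the dish. Leave the other cases standing in the rack and everything else undisturbed.

Things in the scene. Friction and masses are not known exactly. Their poses are not given: they have to be found in the camera images.
- case_mid (a point): wooden jewellery case to be moved, in any of the four places of the rack: 70 mm deep, 46 mm thick, 0.25 to 0.5 kg. Its top is stepped: 130 mm tall, but 150 mm at the ridge along its spine. Point: on its vertical centre line, 75 mm above its underside; x runs from its spine (at x = -35 mm) to its back, y across its thickness, z up along it. Standing, it faces as the rack does
- case_ridge (a point): middle of the rear face of that case's ridge (axes as the case's). The ridge is solid, 46 mm wide, 20 mm deep, 20 mm high (10 above and below this point), flush with the spine. The recess behind it is 50 mm long, 46 mm wide, bounded left and right by the neighbours. Tipped past about 27 degrees the case falls on by itself and rests on the rail, leaning 35 to 42 degrees; let go before that, it falls back
- flat_a_mid (a point): flat-topped upright case of the same wood, 70 mm deep, 46 mm thick, 148 mm tall, standing in the rack. Point: on its vertical centre line, 75 mm above its underside; x runs from its spine (front) to its back, y across its thickness, z up. 0.25 to 0.5 kg. Leave it standing where it is
- flat_b_mid (a point): flat-topped upright case of the same wood, 70 mm deep, 46 mm thick, 144 mm tall, standing in the rack. Point: on its vertical centre line, 75 mm above its underside; x runs from its spine (front) to its back, y across its thickness, z up. 0.25 to 0.5 kg. Leave it standing where it is
- flat_c_mid (a point): flat-topped upright case of the same wood, 70 mm deep, 46 mm thick, 148 mm tall, standing in the rack. Point: on its vertical centre line, 75 mm above its underside; x runs from its spine (front) to its back, y across its thickness, z up. 0.25 to 0.5 kg. Leave it standing where it is
- rack: fixed dark wood rack, 100 mm deep, 218 mm wide. Origin: centre of its underside; its front (the cases' spines) faces its -x, y across. Floor 10 mm above the dresser; a 6 mm lip at x = -50 to -44 mm stops the cases' feet; the spines stand at x = -40 mm. Places at y = -72, -24, 24, 72 mm, 2 mm gaps. Side walls 110 mm high
- rack_rail (a point): middle of the chrome rail, 10 mm thick, that runs across (along y) in front of the rack, 65 mm above the dresser and 49 mm in front of the spines: the tipped case leans on it and is lifted out over it. Axes as the rack's
- rack_shelf (a point): middle of the front lower edge of the clear acrylic shelf above the cases, 250 mm above the dresser, 40 mm behind the spines, 80 mm deep, 230 mm wide, bottles on it. Under it a hand cannot come straight down behind the ridge: it must lean some 25 to 45 degrees, fingers pointing down and to the back. Axes as the rack's
- tray: fixed blue enamel tray, 190 mm (x) by 280 mm (y), rim 16 mm high. Origin: centre of its underside; its floor is 4 mm above the dresser. The mirror stands near its -y end and the dish near its +y end, leaving about 110 mm of clear floor along y round its centre
- mirror: open chrome compact mirror, 66 mm across, 80 mm high with its lid up, on the tray. Origin: centre of its underside. Leave alone
- dish: round terracotta dish, 72 mm across, 30 mm high, on the tray. Origin: centre of its underside. Leave alone
- watch: steel watch lying flat, 145 mm long along its x, 10 mm high. Origin: centre of its underside. Leave alone
- hairbrush: wooden hairbrush, 195 mm long along its x, 55 mm wide, 30 mm high. Origin: on its underside near mid-length. Leave alone
- earring_stand: clear acrylic earring stand, 70 by 120 mm, 116 mm high. Origin: centre of its underside. Leave alone
- lotion: white lotion bottle, 52 mm across, 130 mm high, standing. Origin: centre of its underside. Leave alone

How it is judged:
On the way, in this order (a step that is already met when the one before it is completed fails the run):
1. the ridged case is tipped forward more than 28 degrees, its foot still in the rack (angle between case_mid's own z axis and vertical above 0.49 rad and height (world z) of case_mid below 0.11 m and x of case_mid in the frame of rack above -0.085 m), for 0.2 s.
2. the case is lifted clear of the rack: its middle more than 110 mm from the rack's centre, seen from above, and more than 120 mm above the dresser (horizontal distance between case_mid and rack above 0.11 m and height (world z) of case_mid above 0.12 m), for 0.1 s.
At the end, for the whole second after the job is handed in: The ridged case stands upright (within 6 degrees) and still on the tray's floor, its middle within 35 mm of the tray's centre, released; the three other cases stand upright (within 9 degrees) within 25 mm of where they began (horizontal distance between case_mid and tray below 0.035 m and angle between case_mid's own z axis and vertical below 0.1 rad and height (world z) of case_mid between 0.07 and 0.085 m and linear speed of case below 0.02 m/s and contact force between the fingers and case below 0.05 N and angle between each of flat_a_mid, flat_b_mid, flat_c_mid's own z axis and vertical below 0.15 rad and distance of each of flat_a_mid, flat_b_mid, flat_c_mid from where it was at the start of the episode below 0.025 m); the robot touches nothing.
It fails at once if a bystander (mirror, dish, watch, hairbrush, earring stand or lotion) is moved more than 20 mm (distance of any of mirror, dish, watch, hairbrush, earring_stand, lotion from where it was at the start of the episode above 0.02 m).
It fails at once if another case is tipped more than 20 degrees or moved more than 40 mm (angle between any of flat_a_mid, flat_b_mid, flat_c_mid's own z axis and vertical above 0.35 rad or distance of any of flat_a_mid, flat_b_mid, flat_c_mid from where it was at the start of the episode above 0.04 m).
It fails at once if the case is let go over the tray while more than 15 mm above its floor (dropped) (horizontal distance between case_mid and tray below 0.14 m and height (world z) of case_mid above 0.094 m and contact force between the fingers and case below 0.05 N).
It also fails if it takes over 59 s, if anything falls off the work surface, if the arm or the gripper's body presses on something with over 40 N, if the wrist force passes 120 N, or if a joint passes its speed limit or range.

## Working session

There is one attempt and no reset: what is moved stays moved. The work goes in short steps, Python scripts to look and compute and a tool call to move; the robot and the scene stay as the last step left them, time stands still between calls to the robot, and variables do not carry over. Pictures are saved under pics/ and viewed, and the job is handed in when it is done.

Besides the shell and the picture viewer there is one more tool, called after ">>>" by a JSON object that holds its "fn" and its "kwargs". drive_tool: Moves the arm, as the interface text tells. Its arguments: {"type":"object","properties":{"increments":{"type":"string"},"grip":{"type":"number"},"squeeze":{"type":"number"}},"required":["increments"]}

```bash
ls; mkdir -p pics; cat > h.py <<'E'
import numpy as np, cv2
from station import bot
def cal(n):
    c=bot.calibration(n);K=np.array([[c['fx'],0,c['cx']],[0,c['fy'],c['cy']],[0,0,1.]]);return K,np.array(c['distortion'],float),np.array(c['camera_from_world'])
def ray(n,uv):
    K,d,T=cal(n);p=cv2.undistortPoints(np.array(uv,float).reshape(-1,1,2),K,d).reshape(-1,2)
    R=T[:3,:3];o=-R.T@T[:3,3];D=np.c_[p,np.ones(len(p))]@R;return o,D
def plane(n,uv,z):
    o,D=ray(n,uv);return o+D*((z-o[2])/D[:,2])[:,None]
def proj(n,P):
    K,d,T=cal(n);return cv2.projectPoints(np.array(P,float).reshape(-1,1,3),cv2.Rodrigues(T[:3,:3])[0],T[:3,3],K,d)[0].reshape(-1,2)
def shot(n,f):
    im=bot.read_camera(n);cv2.imwrite(f'pics/{f}.png',im[:,:,::-1]);return im
E
python3 - <<'E'
from h import *
for n in('top','side'):
    shot(n,n+'0'); o,D=ray(n,[[320,200]]);print(n,o,D, cal(n)[0][0])
o=bot.get_obs();print({k:np.round(v,3) for k,v in o.items()},bot.finger_overhang)
E
```

```text
pics
top [0.35500794 0.05100741 1.3554881 ] [[ 0.13996041  0.00297108 -0.99039881]] [432.74277187   0.         311.11595685]
side [1.316954   0.0043072  1.16375492] [[-0.65130191  0.05276883 -0.75702816]] [420.85160269   0.         321.40648284]
{'t': np.float64(0.1), 'q': array([ 1.24 ,  0.478,  0.022,  1.556, -0.011,  1.109, -0.083]), 'joint_vel': array([-0.   , -0.001, -0.   , -0.003, -0.001, -0.   ,  0.   ]), 'joint_torque': array([ 5.0000e-03, -5.9776e+01,  1.6140e+00, -2.8195e+01,  1.3000e-02,
        5.0000e-03, -0.0000e+00]), 'eef_pos': array([ 0.149, -0.658,  0.252]), 'tool_rot': array([-0.001,  0.994,  0.111, -0.   ]), 'contact_force': array([-0.149,  0.798, -0.267]), 'torque': array([-0.028,  0.053, -0.042]), 'gripper_width': np.float64(1.003)} 0.022
```

View pics/top0.png

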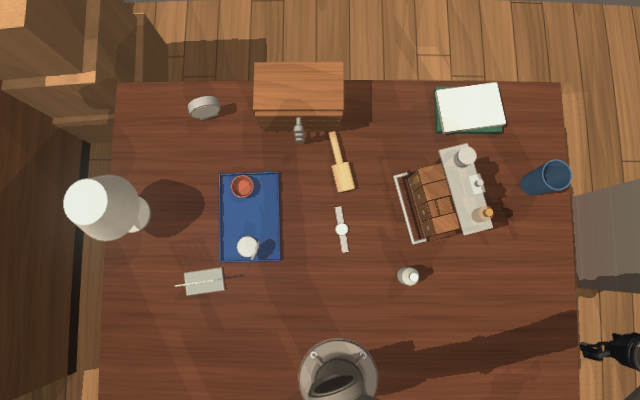

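View pics/side0.png

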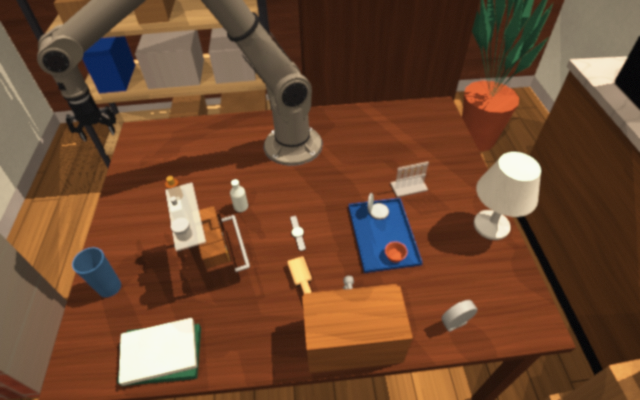

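```bash
python3 - <<'E'
import cv2
a=cv2.imread('pics/top0.png')[130:255,385:505];cv2.imwrite('pics/tz.png',cv2.resize(a,None,fx=4.8,fy=4.8,interpolation=cv2.INTER_CUBIC))
a=cv2.imread('pics/side0.png')[165:285,150:260];cv2.imwrite('pics/sz.png',cv2.resize(a,None,fx=5,fy=5,interpolation=cv2.INTER_CUBIC))
E
```

```text
(no output)
```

View pics/tz.png

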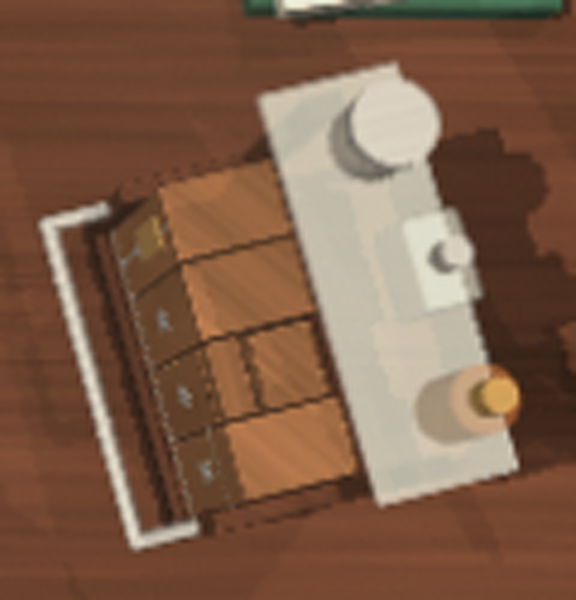

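View pics/sz.png

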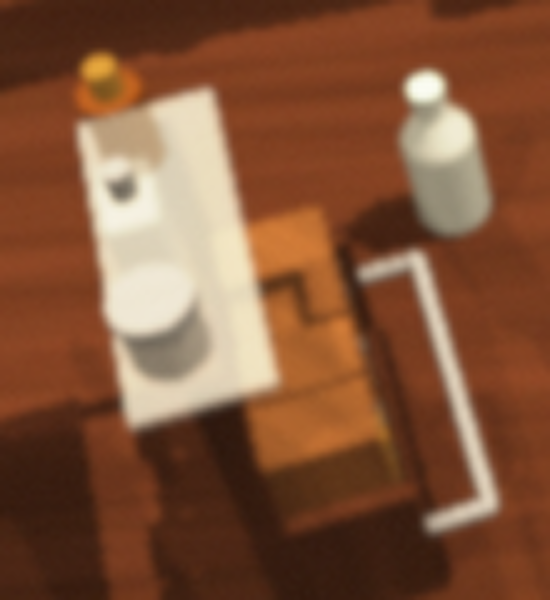

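```bash
python3 - <<'E'
from h import *
def z2(p): return np.array(p)/4.8+np.array([385,130])-0.4
def s2(p): return np.array(p)/5+np.array([150,165])-0.4
def show(l,P):
    print(l,np.round(P,4).tolist())
    if len(P)>1:
        d=P[1]-P[0];print('   len',np.linalg.norm(d[:2]).round(4),'dir deg',np.degrees(np.arctan2(d[1],d[0])).round(2))
show('rail top (centreline)',plane('top',z2([[46,222],[141,545]]),.070))
show('rail side',plane('side',s2([[418,258],[488,503]]),.070))
show('ridge front',plane('top',z2([[205,344],[228,410]]),.16))
show('ridge rear',plane('top',z2([[239,334],[263,405]]),.16))
show('tops front row',plane('top',z2([[159,188],[239,494]]),.158))
show('shelf',plane('top',z2([[258,98],[380,505]]),.25))
show('shelf side',plane('side',s2([[214,90],[280,382]]),.25))
for P in ([.5,0,0],): pass
im=cv2.imread('pics/top0.png');hsv=cv2.cvtColor(im,cv2.COLOR_BGR2HSV)
m=cv2.inRange(hsv,(100,120,40),(125,255,255));c=max(cv2.findContours(m,0,2)[0],key=lambda c:cv2.contourArea(c) if c[:,0,0].mean()<400 else 0)
r=cv2.minAreaRect(c);print(r,cv2.boundingRect(c))
B=cv2.boxPoints(r);P=plane('top',B,.016);print(P.round(4),P.mean(0))
ims=cv2.imread('pics/side0.png');hsv=cv2.cvtColor(ims,cv2.COLOR_BGR2HSV)
m=cv2.inRange(hsv,(100,120,40),(125,255,255));m[:,:300]=0;c=max(cv2.findContours(m,0,2)[0],key=cv2.contourArea)
q=cv2.approxPolyDP(cv2.convexHull(c),6,True)[:,0];print(q.tolist());P=plane('side',q,.012);print(P.round(4),P.mean(0))
E
```

```text
rail top (centreline) [[0.6108, -0.169, 0.07], [0.4083, -0.2238, 0.07]]
   len 0.2098 dir deg -164.87
rail side [[0.4129, -0.2152, 0.07], [0.6109, -0.1667, 0.07]]
   len 0.2039 dir deg 13.75
ridge front [[0.5211, -0.2447, 0.16], [0.4825, -0.257, 0.16]]
   len 0.0404 dir deg -162.37
ridge rear [[0.527, -0.2648, 0.16], [0.4855, -0.2775, 0.16]]
   len 0.0434 dir deg -163.02
tops front row [[0.6139, -0.221, 0.158], [0.434, -0.2624, 0.158]]
   len 0.1845 dir deg -167.02
shelf [[0.6444, -0.2561, 0.25], [0.4221, -0.314, 0.25]]
   len 0.2297 dir deg -165.4
shelf side [[0.4166, -0.3063, 0.25], [0.6386, -0.2505, 0.25]]
   len 0.2289 dir deg 14.12
((250.19435119628906, 216.44142150878906), (88.26174926757812, 56.83439636230469), 88.75463104248047) (221, 172, 59, 90)
[[0.6306 0.3706 0.016 ]
 [0.6344 0.1892 0.016 ]
 [0.3576 0.179  0.016 ]
 [0.3523 0.3556 0.016 ]] [0.49373935 0.2736021  0.016     ]
[[398, 199], [420, 263], [365, 271], [349, 206]]
[[0.3546 0.3651 0.012 ]
 [0.6288 0.3754 0.012 ]
 [0.6374 0.1955 0.012 ]
 [0.3664 0.1845 0.012 ]] [0.49679265 0.28012991 0.012     ]
```

>>> {"fn": "drive_tool", "kwargs": {"increments": "0 0 0.035 0.01; 0 0 0.035 0.01; 0 0 0.035 0.011; 0 0 0.035 0; 0 0 0.03 0; 0.02 0.025 0 0; 0.024 0.03 0 0; 0.024 0.03 0 0; 0.024 0.03 0 0; 0.024 0.03 0 0; 0.024 0.03 0 0; 0.024 0.03 0 0", "grip": 1}}

```text
t: 1.1
eef_pos: [0.3138, -0.4515, 0.423]
tool_rot: [-0.0, 0.992, 0.126, -0.0]
contact_force: [1.7, -0.2, -0.8]
gripper_width: 0.999
```

Remaining to above the ridge: x +0.182, y +0.218.

>>> {"fn": "drive_tool", "kwargs": {"increments": "0.026 0.031 0 0; 0.026 0.031 0 0; 0.026 0.031 0 0; 0.026 0.031 0 0; 0.026 0.031 0 0; 0.026 0.031 0 0; 0.024 0.030 0 0; 0 0 0 0; 0 0 0 0"}}

```text
t: 1.85
eef_pos: [0.4943, -0.2347, 0.4228]
tool_rot: [-0.001, 0.992, 0.129, -0.0]
contact_force: [0.0, -0.5, -1.0]
gripper_width: 1.001
```

```bash
python3 - <<'E'
from h import *
shot('side','s1');shot('top','t1')
o=bot.get_obs();print(o['eef_pos'],o['q'].round(3),o['contact_force'])
a=cv2.imread('pics/s1.png')[100:300,100:340];b=cv2.imread('pics/t1.png')[100:300,340:580]
cv2.imwrite('pics/c1.png',cv2.resize(np.vstack([a]),None,fx=3.2,fy=3,interpolation=2))
cv2.imwrite('pics/d1.png',cv2.resize(np.vstack([b]),None,fx=3.2,fy=3,interpolation=2))
E
```

```text
[ 0.49253006 -0.23818937  0.4228763 ] [ 0.607  0.169 -0.315  1.606  0.054  1.377 -1.032] [0.17646084 0.47625572 0.50683321]
```

View pics/c1.png

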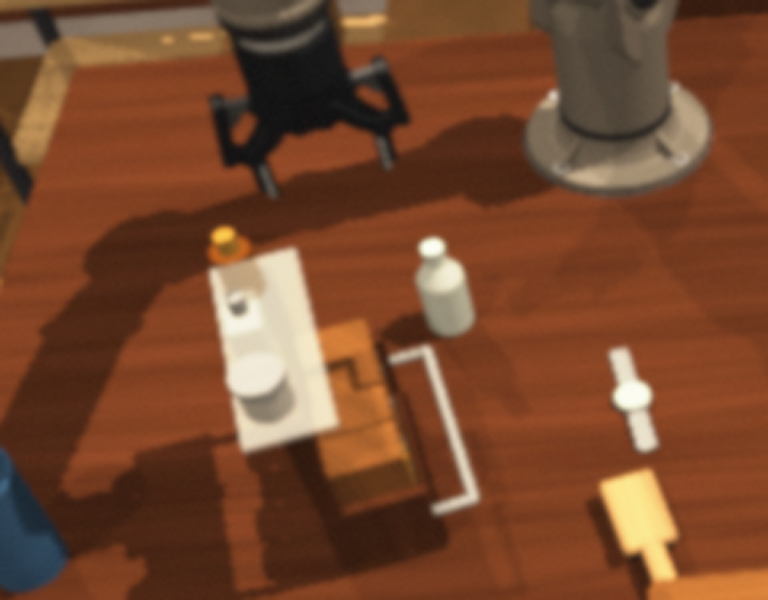

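View pics/d1.png

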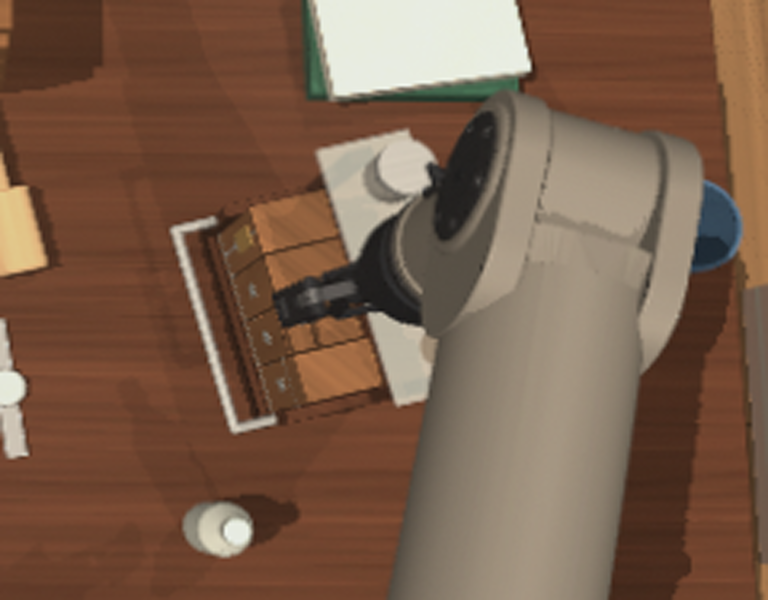

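```bash
python3 - <<'E'
from h import *
bot.read_camera('side');o=bot.get_obs();p=o['eef_pos'];print(p, o['tool_rot'])
from scipy.spatial.transform import Rotation as R
w,x,y,z=o['tool_rot'];M=R.from_quat([x,y,z,w]).as_matrix();print(M.round(3))
p=np.array([.4956,-.2355,.4228])
for oh in(.009,.022):
  for s in(-1,1): print(oh,s,proj('side',p+M@[0,s*.045,oh]))
print([np.round(bot.get_obs()['eef_pos'],4) for _ in range(3)])
E
```

```text
[ 0.49224751 -0.23879373  0.42302417] [ 1.79560098e-04  9.92102220e-01  1.25431011e-01 -4.64010673e-04]
[[ 0.969  0.249 -0.001]
 [ 0.249 -0.969 -0.   ]
 [-0.001  0.    -1.   ]]
0.009 -1 [[218.31016622 154.69465942]]
0.009 1 [[183.9893902  163.54309978]]
0.022 -1 [[219.2921853  158.30363899]]
0.022 1 [[185.29209669 167.12865738]]
[array([ 0.4922, -0.2388,  0.423 ]), array([ 0.4922, -0.2388,  0.423 ]), array([ 0.4922, -0.2388,  0.423 ])]
```

```bash
python3 - <<'E'
from h import *
o=bot.get_obs();p=o['eef_pos'];f=np.array([-.2504,.968,0]);n=np.array([.968,.2504,0])
px=np.array([[272,190],[388,163],[258,165],[380,135],[212,100],[230,160],[408,118],[375,62],[385,60],[250,165]])/[3.2,3]+[100,100]-.35
O,D=ray('side',px)
for q,d in zip(px,D):
    t=((p-O)@n)/(d@n);X=O+d*t;print(q.round(1),'f',round((X-p)@f,4),'z',round(X[2]-p[2],4))
E
python3 -c "
import cv2
a=cv2.imread('pics/s1.png')[100:170,155:240];cv2.imwrite('pics/c2.png',cv2.resize(a,None,fx=8,fy=8,interpolation=2))"
```

```text
[184.6 163. ] f -0.0409 z -0.0114
[220.9 154. ] f 0.0544 z -0.0127
[180.3 154.6] f -0.0441 z 0.0191
[218.4 144.6] f 0.0543 z 0.02
[165.9 133. ] f -0.0584 z 0.0947
[171.5 153. ] f -0.0628 z 0.0313
[227.2 139. ] f 0.0794 z 0.0311
[216.8 120.3] f 0.0657 z 0.0955
[220.  119.6] f 0.0734 z 0.0952
[177.8 154.6] f -0.0499 z 0.0211
```

View pics/c2.png

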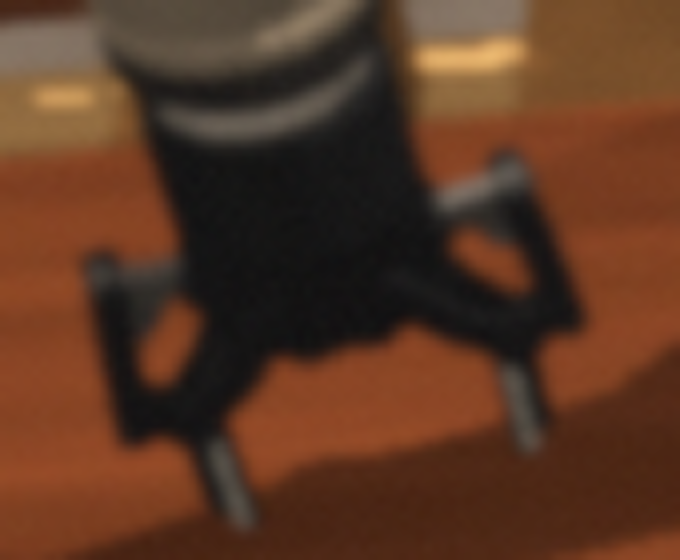

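>>> {"fn": "drive_tool", "kwargs": {"increments": "-0.001 0.024 0 0; 0 0 -0.035 0; 0 0 -0.035 0; 0 0 -0.035 0; 0 0 -0.035 0; 0 0 -0.035 0; 0 0 -0.03 0; 0 0 -0.02 0; 0 0 -0.01 0; 0 0 0 0; 0 0 0 0"}}

```text
t: 2.92
eef_pos: [0.492, -0.2144, 0.1888]
tool_rot: [0.0, 0.992, 0.126, -0.0]
contact_force: [1.1, -0.1, 1.4]
gripper_width: 0.999
```

```bash
python3 - <<'E'
from h import *
shot('side','s2');shot('top','t2')
o=bot.get_obs();print(o['t'],o['eef_pos'],o['tool_rot'].round(4),o['contact_force'])
a=cv2.imread('pics/s2.png')[150:260,160:280];b=cv2.imread('pics/t2.png')[120:250,385:525]
cv2.imwrite('pics/c3.png',cv2.resize(a,None,fx=5.5,fy=5.4,interpolation=2))
cv2.imwrite('pics/d3.png',cv2.resize(b,None,fx=4.5,fy=4.5,interpolation=2))
E
```

```text
3.0167 [ 0.49299677 -0.21415447  0.18988108] [7.000e-04 9.920e-01 1.261e-01 1.100e-03] [ 0.52086554 -0.893121   -0.38160504]
```

View pics/c3.png

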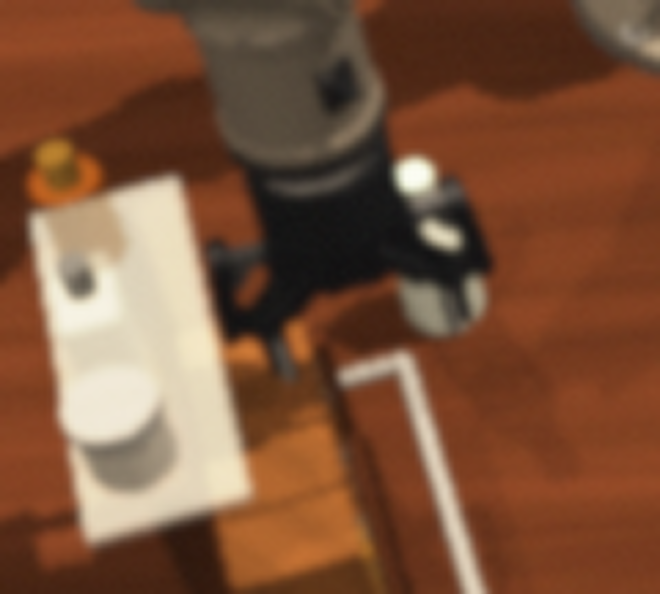

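View pics/d3.png

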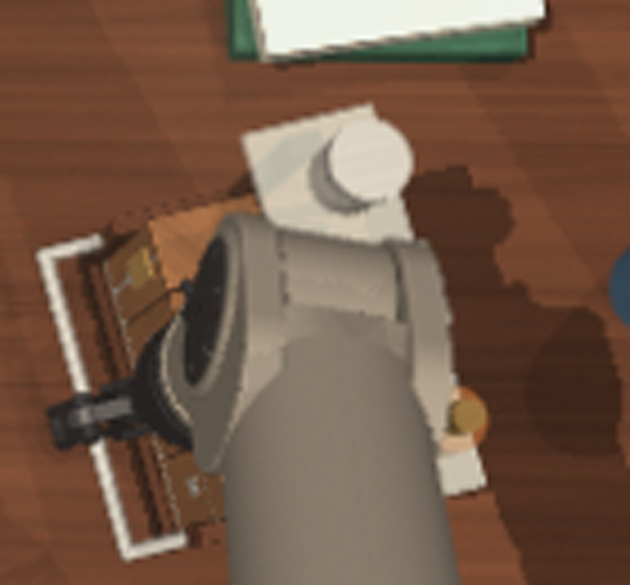

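```bash
python3 - <<'E'
from h import *
f=np.array([-.2504,.968]);u=np.array([.968,.2504])
E=plane('side',[[210,219.8],[211.6,229]],.16);print('ridge rear side',E.round(4),E.mean(0))
T=plane('side',[[212.2,219.4],[211.2,219.6]],.179);print('tip',T.round(4))
d=T[0,:2]-E.mean(0)[:2];print('tip rel ridge rear mid: f',d@f,'u',d@u)
# lotion
print(plane('side',[[236,184]],.13),plane('top',[[413,277]],.13))
E
```

```text
ridge rear side [[ 0.4932 -0.2678  0.16  ]
 [ 0.5293 -0.2607  0.16  ]] [ 0.51122542 -0.2642384   0.16      ]
tip [[ 0.508  -0.2561  0.179 ]
 [ 0.5084 -0.2591  0.179 ]]
tip rel ridge rear mid: f 0.008663086981007442 u -0.0011142013142477654
[[ 0.3230894  -0.19807647  0.13      ]] [[ 0.31120526 -0.20621246  0.13      ]]
```

>>> {"fn": "drive_tool", "kwargs": {"increments": "0 0 -0.006 0; 0 0 -0.006 0; 0 0 -0.002 0; 0 0 0 0"}}

```text
t: 3.35
eef_pos: [0.4917, -0.2132, 0.1737]
tool_rot: [-0.0, 0.992, 0.127, -0.001]
contact_force: [0.1, -0.3, 0.3]
gripper_width: 0.997
```

>>> {"fn": "drive_tool", "kwargs": {"increments": "0 0 -0.002 0; 0 0 -0.002 0; 0 0 0 0"}}

```text
t: 3.6
eef_pos: [0.492, -0.2132, 0.17]
tool_rot: [-0.0, 0.992, 0.127, -0.0]
contact_force: [0.7, 0.1, 0.0]
gripper_width: 0.999
```

>>> {"fn": "drive_tool", "kwargs": {"increments": "0 0 -0.0015 0; 0 0 0 0; 0 0 0 0"}}

```text
t: 3.85
eef_pos: [0.4923, -0.2133, 0.1689]
tool_rot: [0.0, 0.992, 0.127, 0.0]
contact_force: [1.1, -0.6, 0.8]
gripper_width: 1.003
```

>>> {"fn": "drive_tool", "kwargs": {"increments": "0 0 -0.0015 0; 0 0 0 0; 0 0 0 0"}}

```text
t: 4.1
eef_pos: [0.4932, -0.2132, 0.1689]
tool_rot: [0.001, 0.992, 0.127, 0.001]
contact_force: [-2.6, 2.7, 10.5]
gripper_width: 0.996
```

>>> {"fn": "drive_tool", "kwargs": {"increments": "0 0 0.005 0; 0.001 -0.0039 0 0; 0.001 -0.0039 0 0; 0.0005 -0.0019 0 0; 0 0 0 0"}}

```text
t: 4.52
eef_pos: [0.4937, -0.2192, 0.1713]
tool_rot: [-0.003, 0.992, 0.128, -0.002]
contact_force: [-3.2, 13.0, 3.3]
gripper_width: 1.001
```

>>> {"fn": "drive_tool", "kwargs": {"increments": "0.0005 -0.0019 0 0; 0 0 0 0; 0 0 0 0"}}

```text
t: 4.77
eef_pos: [0.4937, -0.2191, 0.171]
tool_rot: [-0.004, 0.992, 0.129, -0.002]
contact_force: [-6.3, 18.1, 3.7]
gripper_width: 1.003
```

```bash
python3 - <<'E'
from h import *
shot('side','s3')
o=bot.get_obs();print(o['t'],o['eef_pos'],o['contact_force'])
a=cv2.imread('pics/s3.png')[170:260,180:280]
cv2.imwrite('pics/c4.png',cv2.resize(a,None,fx=7,fy=6.6,interpolation=2))
E
```

```text
4.8167 [ 0.49368517 -0.21909963  0.17093268] [-5.40695072 17.85834619  4.08841816]
```

View pics/c4.png

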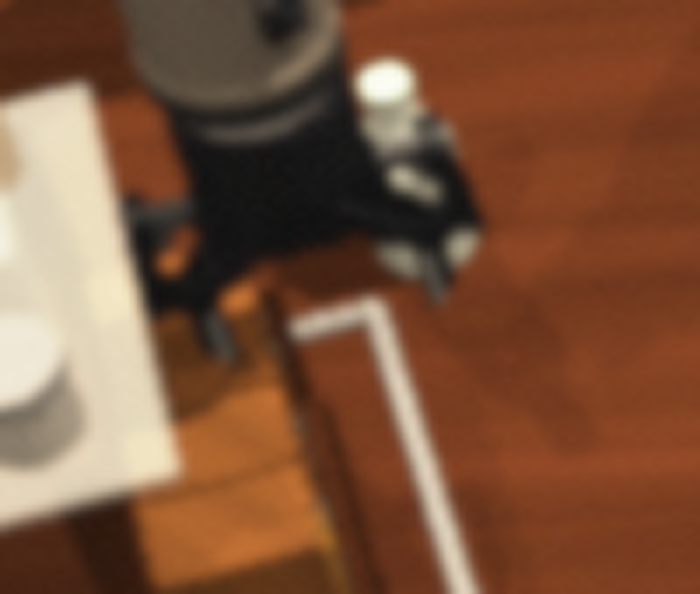

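>>> {"fn": "drive_tool", "kwargs": {"increments": "-0.0012 0.0044 0 0; -0.0011 0.0043 0 0; 0 0 0 0; 0 0 -0.003 0; 0 0 -0.0015 0; 0 0 -0.0015 0; 0 0 0 0; 0 0 0 0"}}

```text
t: 5.48
eef_pos: [0.4948, -0.2169, 0.1688]
tool_rot: [0.001, 0.992, 0.126, 0.002]
contact_force: [-4.2, 3.9, 18.2]
gripper_width: 0.994
```

>>> {"fn": "drive_tool", "kwargs": {"increments": "-0.0016 0.0064 0 0; -0.0016 0.0064 0 0; -0.0016 0.0064 0 0"}}

```text
t: 5.73
eef_pos: [0.4906, -0.1994, 0.169]
tool_rot: [0.002, 0.992, 0.126, 0.003]
contact_force: [-1.7, -0.6, 15.3]
gripper_width: 1.0
```

```bash
python3 - <<'E'
from h import *
shot('side','s4')
o=bot.get_obs();print(o['t'],o['eef_pos'],o['contact_force'])
a=cv2.imread('pics/s4.png')[170:260,180:280]
cv2.imwrite('pics/c5.png',cv2.resize(a,None,fx=7,fy=6.6,interpolation=2))
E
```

```text
5.7833 [ 0.49035289 -0.19765605  0.16901311] [-1.42727843  0.3568526  17.08975099]
```

View pics/c5.png

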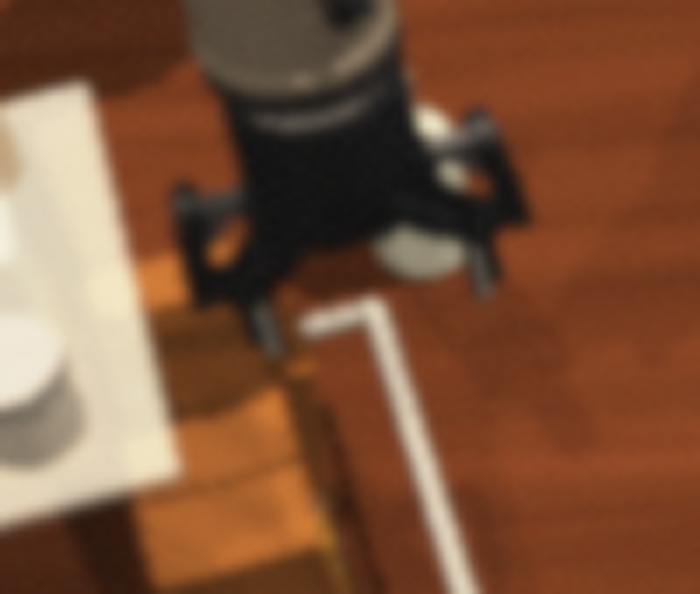

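>>> {"fn": "drive_tool", "kwargs": {"increments": "-0.0016 0.0064 -0.0003 0; -0.0016 0.0064 -0.0008 0; -0.0016 0.0064 -0.001 0; -0.0016 0.0064 -0.0013 0; -0.0016 0.0064 -0.0016 0; -0.0016 0.0064 -0.002 0; -0.0016 0.0064 -0.0023 0; -0.0016 0.0064 -0.0026 0; -0.0016 0.0064 -0.003 0; 0 0 0 0; 0 0 0 0"}}

```text
t: 6.7
eef_pos: [0.4758, -0.1372, 0.1537]
tool_rot: [-0.0, 0.992, 0.128, 0.002]
contact_force: [-4.9, 10.0, 20.5]
gripper_width: 1.0
```

```bash
python3 - <<'E'
from h import *
shot('side','s5');shot('top','t5')
o=bot.get_obs();print(o['t'],o['eef_pos'],o['contact_force'])
a=cv2.imread('pics/s5.png')[170:260,180:280]
cv2.imwrite('pics/c6.png',cv2.resize(a,None,fx=7,fy=6.6,interpolation=2))
E
```

```text
6.8 [ 0.47604036 -0.1374056   0.15386941] [-4.86032387 10.66297496 22.03922435]
```

View pics/c6.png

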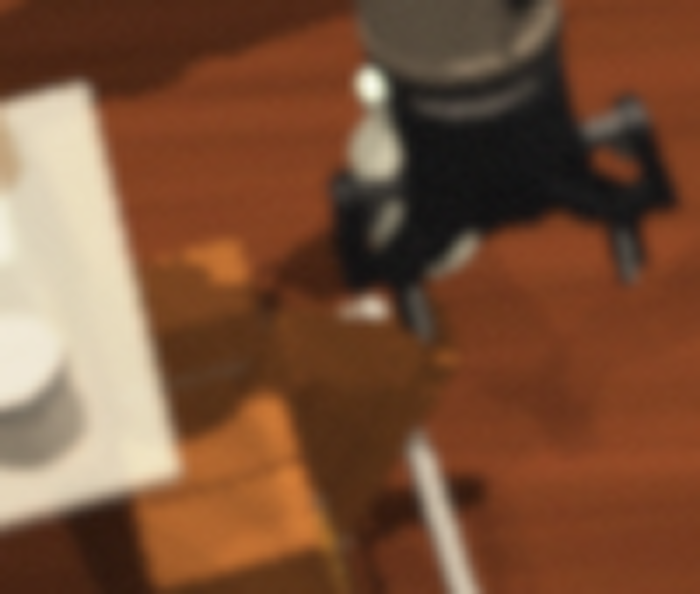

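>>> {"fn": "drive_tool", "kwargs": {"increments": "-0.0016 0.0062 -0.0034 0; -0.0016 0.0062 -0.0036 0; -0.0016 0.0062 -0.0038 0; 0 0 0 0; 0 0 0 0"}}

```text
t: 7.22
eef_pos: [0.4691, -0.1204, 0.1408]
tool_rot: [-0.0, 0.992, 0.127, 0.0]
contact_force: [-1.5, 5.6, 6.1]
gripper_width: 0.998
```

```bash
python3 - <<'E'
from h import *
shot('side','s6')
o=bot.get_obs();print(o['t'],o['eef_pos'],o['contact_force'])
a=cv2.imread('pics/s6.png')[170:260,180:280]
cv2.imwrite('pics/c7.png',cv2.resize(a,None,fx=7,fy=6.6,interpolation=2))
E
```

```text
7.2667 [ 0.46928955 -0.1204905   0.14094339] [-1.1278121   5.1299562   7.32702314]
```

View pics/c7.png

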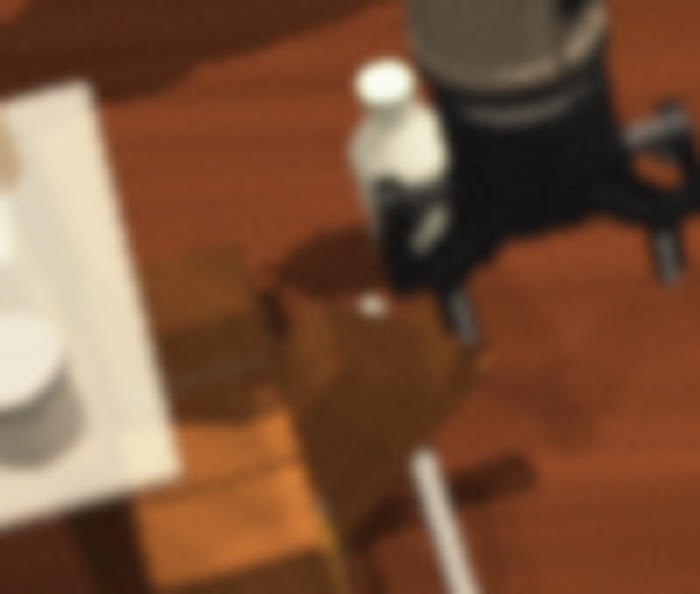

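>>> {"fn": "drive_tool", "kwargs": {"increments": "0 0 0.01 0; 0 0 0.03 0; 0 0 0.04 0; 0 0 0.04 0; 0 0 0.04 0; 0 0.03 0.03 0; 0 0.04 0 0; 0 0.04 0 0; 0 0.04 0 0; 0 0 0 0"}}

```text
t: 8.1
eef_pos: [0.4685, 0.036, 0.3315]
tool_rot: [-0.001, 0.991, 0.131, 0.001]
contact_force: [0.0, 0.6, -0.6]
gripper_width: 1.002
```

```bash
python3 - <<'E'
from h import *
shot('side','s7');shot('top','t7')
o=bot.get_obs();print(o['t'],o['eef_pos'],o['contact_force'])
a=cv2.imread('pics/s7.png')[180:270,180:270];b=cv2.imread('pics/t7.png')[140:250,385:495]
cv2.imwrite('pics/c8.png',cv2.resize(a,None,fx=6.6,fy=6.6,interpolation=2))
cv2.imwrite('pics/d8.png',cv2.resize(b,None,fx=5.4,fy=5.4,interpolation=2))
E
```

```text
8.2 [0.46885377 0.02916064 0.33059093] [ 0.48219351 -0.84055684 -0.74843246]
```

View pics/c8.png

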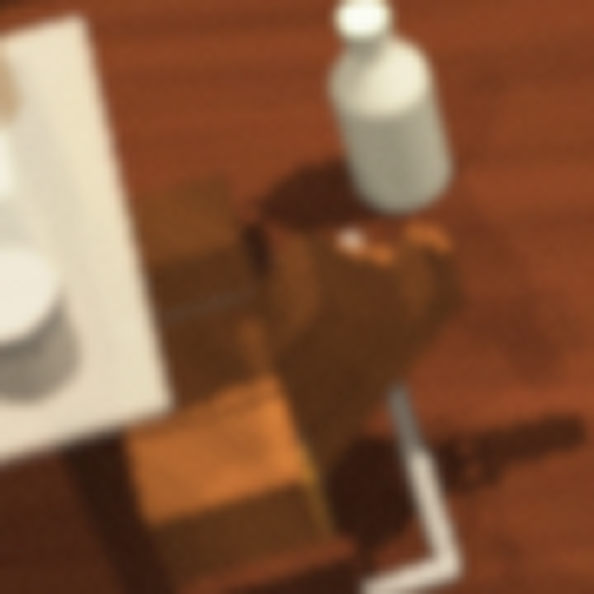

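View pics/d8.png

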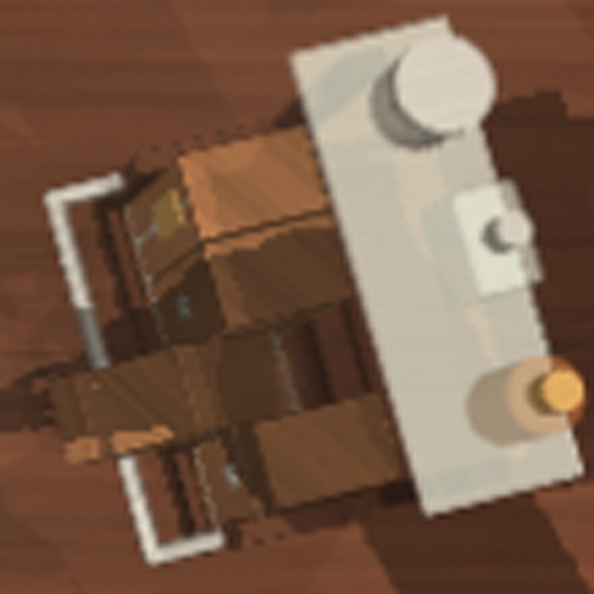

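```bash
python3 - <<'E'
from h import *
f=np.array([-.2504,.968,0]);u=np.array([.968,.2504,0])
P=np.array([.4993,-.2444,.010])
for th in(34,38):
  c,s=np.cos(np.radians(th)),np.sin(np.radians(th))
  X=lambda x,z,y:P+f*(z*s-x*c)+np.array([0,0,z*c+x*s])+u*y
  pts=[X(x,z,y) for x,z in((0,150),(20,150),(20,130),(70,130),(70,0)) for y in(-23,23)] if 0 else [X(x/1e3,z/1e3,y/1e3) for x,z in((0,150),(20,150),(20,130),(70,130),(70,0)) for y in(-23,23)]
  for n,o,k in(('top',(385,140),5.4),('side',(180,180),6.6)):
    q=proj(n,pts);im=cv2.imread('pics/%s.png'%('d8' if n=='top' else 'c8'))
    for p in q: cv2.circle(im,tuple(int(v) for v in ((p-o+.4)*k)),4,(0,255,0),-1)
    cv2.imwrite(f'pics/ov_{n}{th}.png',im)
a=np.hstack([cv2.imread(f'pics/ov_top{t}.png')[250:520,:390] for t in(34,38)]);cv2.imwrite('pics/ovt.png',a)
a=np.hstack([cv2.imread(f'pics/ov_side{t}.png')[150:520,200:590] for t in(34,38)]);cv2.imwrite('pics/ovs.png',a)
E
```

```text
(no output)
```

View pics/ovt.png

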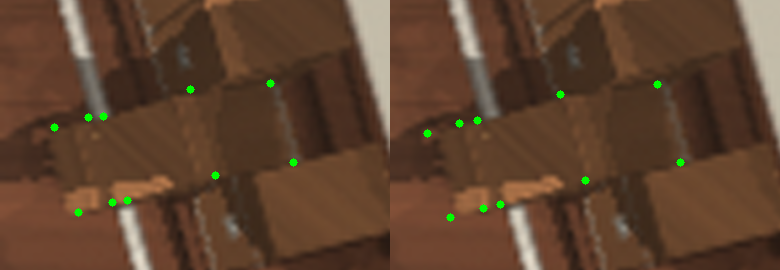

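View pics/ovs.png

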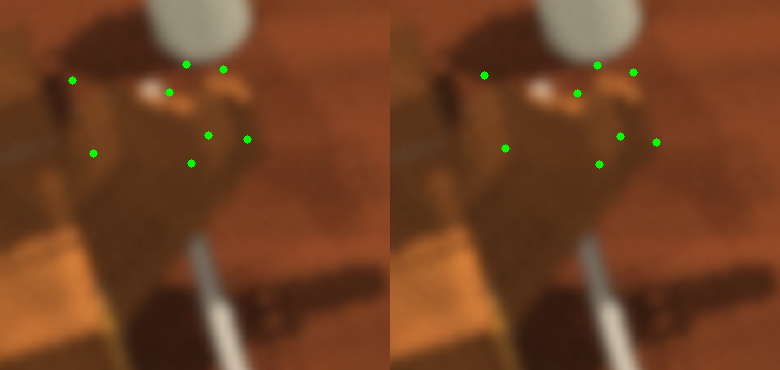

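>>> {"fn": "drive_tool", "kwargs": {"increments": "0.002 -0.01 0 0.12; 0.002 -0.02 0 0.12; 0.002 -0.02 0 0.12; 0.002 -0.02 0 0.12; 0.002 -0.02 0 0.12; 0.002 -0.02 0 0.12; 0.002 -0.02 0 0.12; 0.002 -0.02 0 0.12; 0.002 -0.02 0 0.12; 0.001 -0.02 0 0.12; 0.001 -0.02 0 0.12; 0.001 -0.015 0 0.12"}}

```text
t: 9.2
eef_pos: [0.4885, -0.2011, 0.3299]
tool_rot: [-0.0, 0.662, 0.749, -0.001]
contact_force: [-0.5, -0.1, 0.2]
gripper_width: 0.999
```

>>> {"fn": "drive_tool", "kwargs": {"increments": "0 -0.01 0 0.12; 0 -0.003 0 0.011; 0 0 0 0; 0 0 0 0"}}

```text
t: 9.53
eef_pos: [0.4893, -0.21, 0.33]
tool_rot: [-0.0, 0.614, 0.789, -0.0]
contact_force: [0.2, -0.0, -0.6]
gripper_width: 1.001
```

```bash
python3 - <<'E'
from h import *
bot.read_camera('top');o=bot.get_obs();print(o['t'],o['eef_pos'],o['q'].round(2))
w,x,y,z=o['tool_rot']
from scipy.spatial.transform import Rotation as R
M=R.from_quat([x,y,z,w]).as_matrix();print(M.round(3),np.degrees(np.arctan2(M[1,1],M[0,1])))
E
```

```text
9.5833 [ 0.48955892 -0.20927368  0.33006143] [ 0.68  0.21 -0.46  1.77  0.1   1.18  0.45]
[[-0.248  0.969 -0.   ]
 [ 0.969  0.248  0.   ]
 [ 0.    -0.    -1.   ]] 14.377200968737078
```

Pose right on target (0.490, −0.209), jaws along 14.4°. Descend to z 0.122.

>>> {"fn": "drive_tool", "kwargs": {"increments": "0 0 -0.035 0; 0 0 -0.035 0; 0 0 -0.035 0; 0 0 -0.03 0; 0 0 -0.02 0; 0 0 -0.02 0; 0 0 -0.015 0; 0 0 -0.01 0; 0 0 -0.008 0; 0 0 0 0; 0 0 0 0"}}

```text
t: 10.5
eef_pos: [0.4901, -0.2092, 0.1224]
tool_rot: [0.0, 0.612, 0.791, 0.0]
contact_force: [-0.2, 0.7, 0.0]
gripper_width: 0.998
```

```bash
python3 - <<'E'
from h import *
shot('side','s9');shot('top','t9')
o=bot.get_obs();print(o['t'],o['eef_pos'],o['contact_force'])
a=cv2.imread('pics/s9.png')[160:260,180:280];b=cv2.imread('pics/t9.png')[140:250,385:495]
cv2.imwrite('pics/c9.png',np.hstack([cv2.resize(a,(400,400),interpolation=2),cv2.resize(b,(400,400),interpolation=2)]))
E
```

```text
10.6 [ 0.49058968 -0.20950718  0.12305662] [ 0.9954564  -0.74597702 -0.67633292]
```

View pics/c9.png

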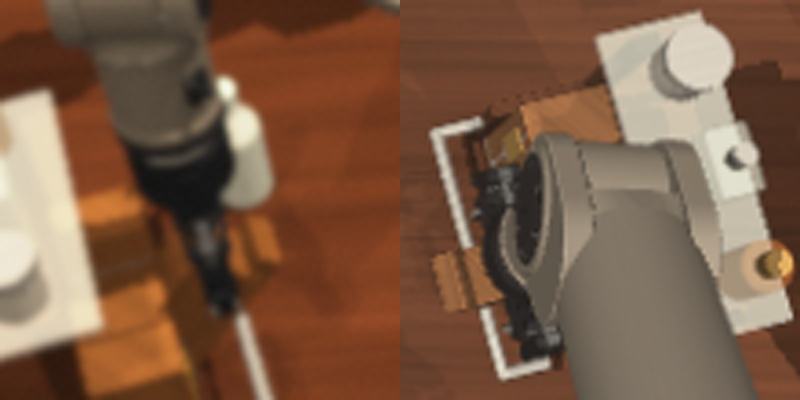

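>>> {"fn": "drive_tool", "kwargs": {"increments": "0 0 0 0; 0 0 0 0; 0 0 0 0; 0 0 0 0; 0 0 0 0; 0 0 0 0; 0 0 0 0; 0 0 0 0; 0 0 0 0", "grip": 0, "squeeze": 30}}

```text
t: 11.35
eef_pos: [0.4901, -0.2096, 0.1225]
tool_rot: [0.0, 0.612, 0.791, 0.0]
contact_force: [-1.5, 0.3, 5.6]
gripper_width: 0.534
```

>>> {"fn": "drive_tool", "kwargs": {"increments": "0 0 0.006 0; 0 0 0.01 0; 0 0 0.01 0; 0 0 0.01 0; 0 0 0.01 0; 0 0 0.01 0; 0 0 0.01 0; 0 0 0.01 0; 0 0 0.008 0; 0 0 0 0"}}

```text
t: 12.18
eef_pos: [0.4909, -0.2097, 0.2082]
tool_rot: [0.002, 0.612, 0.791, 0.0]
contact_force: [0.2, 0.1, -4.1]
gripper_width: 0.533
```

```bash
python3 - <<'E'
from h import *
shot('side','s10');shot('top','t10')
o=bot.get_obs();print(o['t'],o['eef_pos'],o['contact_force'],o['gripper_width'])
a=cv2.imread('pics/s10.png')[140:260,170:290];b=cv2.imread('pics/t10.png')[130:250,375:495]
cv2.imwrite('pics/c10.png',np.hstack([cv2.resize(a,(400,400),interpolation=2),cv2.resize(b,(400,400),interpolation=2)]))
E
```

```text
12.2833 [ 0.48987014 -0.20944626  0.20629265] [-0.51023832  0.08564457 -3.44866016] 0.5358959548769996
```

View pics/c10.png

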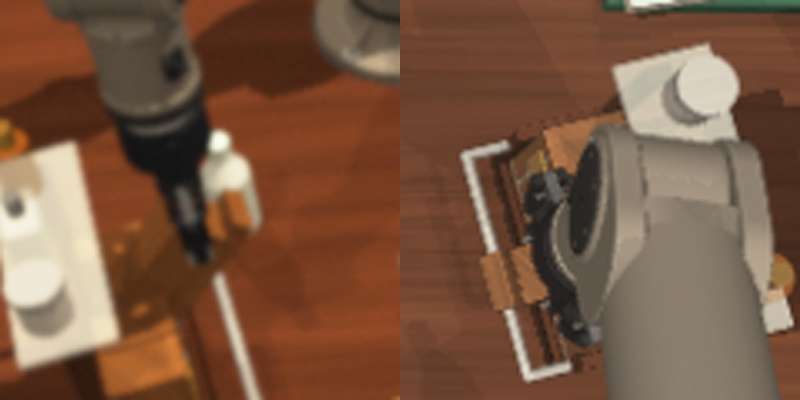

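>>> {"fn": "drive_tool", "kwargs": {"increments": "-0.003 0.012 0 0; -0.005 0.019 0 0; -0.006 0.024 0 0; -0.006 0.024 0 0; -0.006 0.024 0 0; -0.004 0.016 0 0; -0.002 0.008 0 0; 0 0 0 0; 0 0 0 0; 0 0 0 0; 0 0 0 0; 0 0 0 0", "squeeze": 20}}

```text
t: 13.28
eef_pos: [0.458, -0.0834, 0.206]
tool_rot: [-0.0, 0.613, 0.79, -0.0]
contact_force: [0.0, 0.4, -3.9]
gripper_width: 0.532
```

```bash
python3 - <<'E'
from h import *
shot('side','s11');shot('top','t11')
o=bot.get_obs();print(o['t'],o['eef_pos'],o['contact_force'],o['gripper_width'])
a=cv2.imread('pics/s11.png')[140:260,190:310];b=cv2.imread('pics/t11.png')[130:250,345:465]
cv2.imwrite('pics/c11.png',np.hstack([cv2.resize(a,(400,400),interpolation=2),cv2.resize(b,(400,400),interpolation=2)]))
E
```

```text
13.3833 [ 0.45796277 -0.083003    0.20597739] [ 0.28847123  0.7178919  -3.19983402] 0.5356679148954017
```

View pics/c11.png

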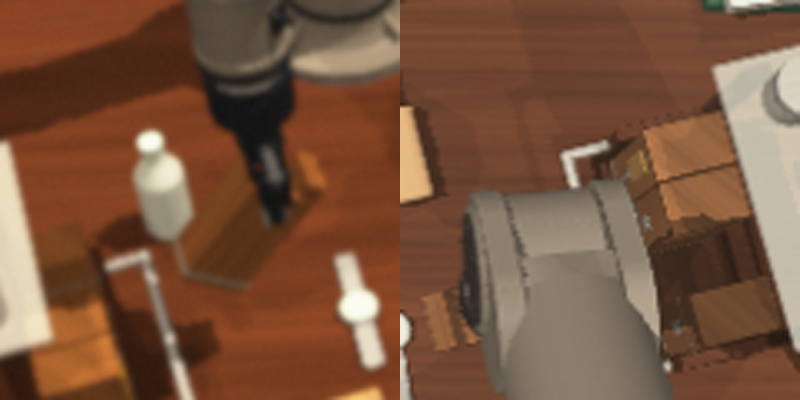

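>>> {"fn": "drive_tool", "kwargs": {"increments": "0 0 -0.015 0; 0 0 -0.025 0; 0 0 -0.02 0; 0 0 -0.015 0; 0.0015 -0.0058 0 0; 0.0015 -0.0058 0 0; 0.0015 -0.0058 0 0; 0.0015 -0.0058 0 0; 0.0015 -0.0058 0 0; 0.0015 -0.0058 0 0; 0.0015 -0.0058 0 0"}}

```text
t: 14.3
eef_pos: [0.4686, -0.1232, 0.1315]
tool_rot: [0.0, 0.612, 0.791, 0.0]
contact_force: [-0.6, 3.6, -3.7]
gripper_width: 0.533
```

```bash
python3 - <<'E'
from h import *
shot('side','s12')
o=bot.get_obs();print(o['t'],o['eef_pos'],o['contact_force'],o['torque'],o['gripper_width'])
a=cv2.imread('pics/s12.png')[160:260,190:290]
cv2.imwrite('pics/c12.png',cv2.resize(a,(600,600),interpolation=2))
E
```

```text
14.35 [ 0.46891018 -0.12457346  0.1314302 ] [ 0.31159817  3.21984831 -4.45727467] [ 1.05475847  0.03657811 -0.00323022] 0.5362552951343765
```

View pics/c12.png

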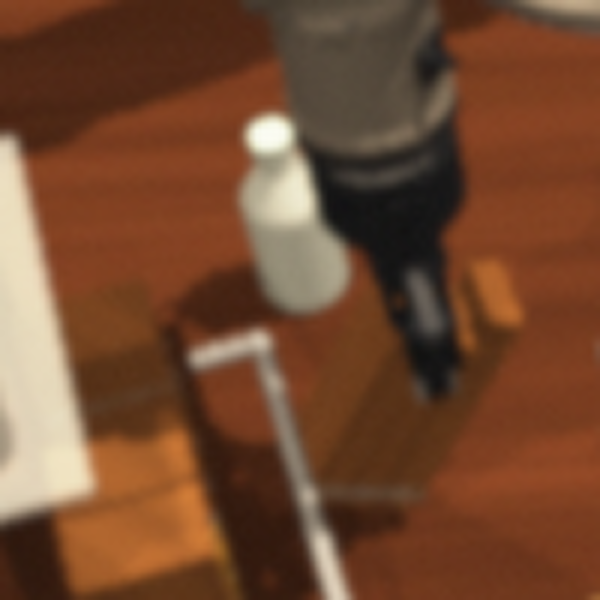

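>>> {"fn": "drive_tool", "kwargs": {"increments": "0.0015 -0.0058 0 0; 0.0015 -0.0058 0 0; 0.0015 -0.0058 0 0; 0.0015 -0.0058 0 0; 0.0012 -0.0048 0 0; 0.0012 -0.0048 0 0; 0.0005 -0.0019 0 0; 0 0 0 0"}}

```text
t: 15.02
eef_pos: [0.4773, -0.1575, 0.1312]
tool_rot: [-0.0, 0.612, 0.791, 0.0]
contact_force: [-1.3, 4.2, -3.5]
gripper_width: 0.534
```

```bash
python3 - <<'E'
from h import *
shot('side','s13')
o=bot.get_obs();print(o['t'],o['eef_pos'],o['contact_force'],o['torque'],o['gripper_width'])
a=cv2.imread('pics/s13.png')[160:260,190:290]
cv2.imwrite('pics/c13.png',cv2.resize(a,(600,600),interpolation=2))
E
```

```text
15.0667 [ 0.47726509 -0.15753028  0.13113904] [-1.26111835  4.00931382 -2.29692501] [ 1.13122865  0.24416353 -0.04678986] 0.5366215608647251
```

View pics/c13.png

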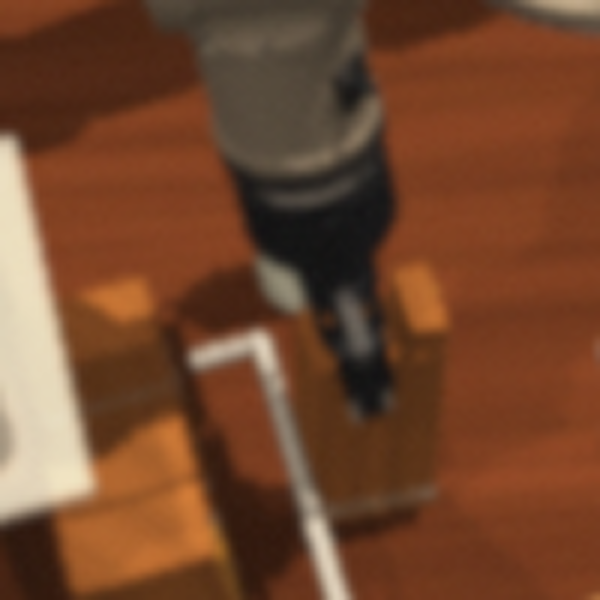

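```bash
python3 - <<'E'
from h import *
f=np.array([-.2504,.968,0]);n=np.array([.968,.2504,0]);p=np.array([.4773,-.1575,.1312])
px=np.array([[447,330],[437,492],[330,515],[400,335],[305,375]])/6+[190,160]-.4
O,D=ray('side',px);A=[]
for q,d in zip(px,D):
    X=O+d*(((p+n*.023-O)@n)/(d@n));A.append([(X-p)@f,X[2]]);print(A[-1])
a=np.array(A);d=a[0]-a[1];print('spine tilt fwd deg',np.degrees(np.arctan2(d[0],d[1])),np.hypot(*d)); d=a[1]-a[2];print('bottom slope',np.degrees(np.arctan2(d[1],d[0])),np.hypot(*d))
E
```

```text
[np.float64(0.050376554723810155), np.float64(0.15382758949802455)]
[np.float64(0.02804944106171127), np.float64(0.020768401631134248)]
[np.float64(-0.0314762246114203), np.float64(0.029355476628414312)]
[np.float64(0.026298176425591107), np.float64(0.16058103015633374)]
[np.float64(-0.025093199440117432), np.float64(0.15115461831647337)]
spine tilt fwd deg 9.525399457149168 0.13491941105814498
bottom slope -8.208765109596639 0.06014185506648716
```

>>> {"fn": "drive_tool", "kwargs": {"increments": "0.001 -0.0039 0 0; 0.001 -0.0039 0 0; 0.0008 -0.0029 0 0; 0 0 0 0; 0 0 0 0"}}

```text
t: 15.48
eef_pos: [0.4802, -0.168, 0.1313]
tool_rot: [-0.0, 0.612, 0.791, 0.0]
contact_force: [-0.7, 4.9, -0.5]
gripper_width: 0.54
```

```bash
python3 - <<'E'
from h import *
shot('side','s14')
o=bot.get_obs();print(o['t'],o['eef_pos'],o['contact_force'],o['torque'],o['gripper_width'])
a=cv2.imread('pics/s14.png')[160:260,190:290]
cv2.imwrite('pics/c14.png',cv2.resize(a,(600,600),interpolation=2))
E
```

```text
15.5333 [ 0.48014915 -0.16798515  0.13126146] [-1.56961388  5.10642347 -1.60342555] [ 1.25956605  0.33241189 -0.04712866] 0.5341606874801769
```

View pics/c14.png

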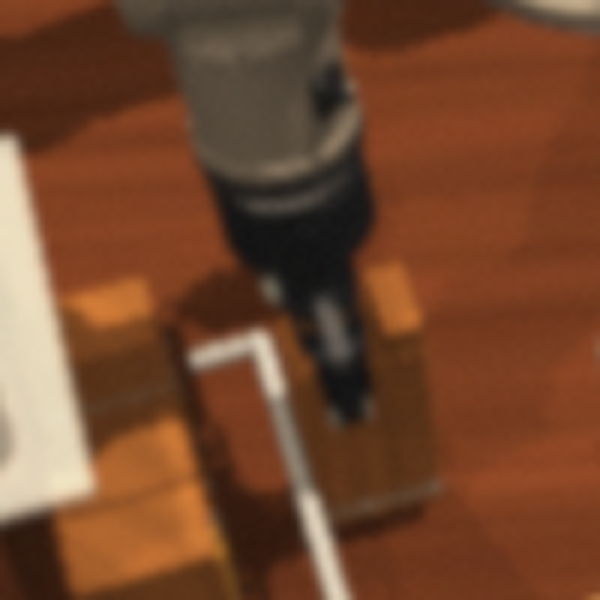

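```bash
cat > tilt.py <<'E'
from h import *
def tilt(px,p,fd=(-.2504,.968,0)):
    f=np.array(fd);n=np.array([f[1],-f[0],0]);O,D=ray('side',px);A=[]
    for d in D:
        X=O+d*(((p+n*.023-O)@n)/(d@n));A.append([(X-p)@f,X[2]])
    a=np.array(A);print(a.round(4));d=a[0]-a[1];print('spine tilt fwd',np.degrees(np.arctan2(d[0],d[1])),np.hypot(*d)); d=a[1]-a[2];print('bottom tilt fwd',np.degrees(np.arctan2(-d[1],d[0])),np.hypot(*d))
E
python3 - <<'E'
from tilt import *
tilt(np.array([[421,328],[440,488],[338,518]])/6+[190,160]-.4,np.array([.4801,-.168,.1312]))
E
```

```text
[[ 0.0484  0.1614]
 [ 0.041   0.0237]
 [-0.0169  0.0246]]
spine tilt fwd 3.0651005043517725 0.13789761672273504
bottom tilt fwd 0.9841575978741759 0.057865949829929514
```

>>> {"fn": "drive_tool", "kwargs": {"increments": "0 0 0 0; -0.002 0.007 0.004 0; -0.003 0.0124 0.016 0; 0 0 0.025 0; 0 0 0.03 0; 0 0.008 0.02 0; 0.001 0.016 0 0; 0.001 0.024 0 -0.02; 0.001 0.03 0 -0.02; 0.001 0.03 0 -0.02; 0.001 0.03 0 -0.02; 0.001 0.03 0 -0.02", "squeeze": 40}}

```text
t: 16.53
eef_pos: [0.4812, 0.0195, 0.2267]
tool_rot: [0.001, 0.651, 0.759, -0.0]
contact_force: [0.9, 0.7, -3.0]
gripper_width: 0.533
```

>>> {"fn": "drive_tool", "kwargs": {"increments": "0.002 0.03 0 -0.02; 0.002 0.03 0 -0.02; 0.002 0.03 0 -0.02; 0.002 0.03 0 -0.02; 0.002 0.03 0 -0.02; 0.001 0.03 0 0; 0.001 0.03 0 0; 0.001 0.024 0 0; 0.001 0.016 0 0; 0.001 0.008 0 0; 0 0 0 0; 0 0 0 0"}}

```text
t: 17.53
eef_pos: [0.4964, 0.2759, 0.226]
tool_rot: [0.001, 0.688, 0.726, -0.0]
contact_force: [-0.8, -0.2, -2.4]
gripper_width: 0.536
```

```bash
python3 - <<'E'
from h import *
shot('side','s15');shot('top','t15')
o=bot.get_obs();print(o['t'],o['eef_pos'],o['tool_rot'],o['contact_force'],o['gripper_width'])
a=cv2.imread('pics/s15.png')[150:290,320:460];b=cv2.imread('pics/t15.png')[150:290,190:330]
cv2.imwrite('pics/c15.png',np.hstack([cv2.resize(a,(400,400),interpolation=2),cv2.resize(b,(400,400),interpolation=2)]))
E
```

```text
17.6333 [0.49656089 0.27487949 0.22589222] [ 6.67328412e-04  6.88601169e-01  7.25139745e-01 -5.79160952e-04] [-0.25349571  0.72495483 -2.62559911] 0.5360739560131511
```

View pics/c15.png

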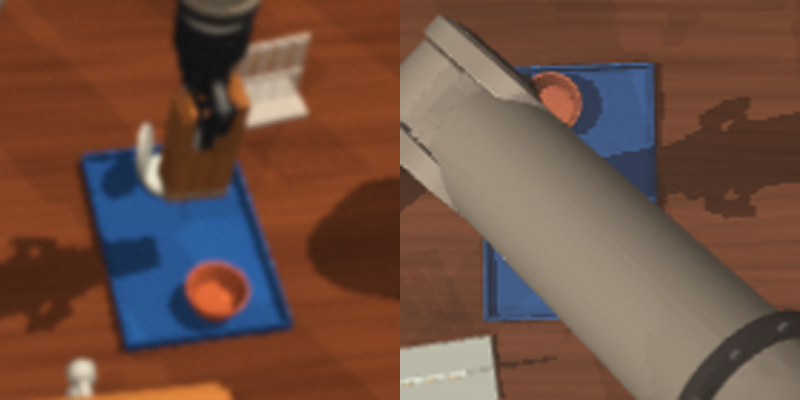

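```bash
python3 - <<'E'
from tilt import *
im=cv2.imread('pics/top0.png');hsv=cv2.cvtColor(im,cv2.COLOR_BGR2HSV)
m=cv2.inRange(hsv,(0,140,80),(12,255,255));m[:170]=0;m[210:]=0;m[:,:225]=0;m[:,265:]=0
y,x=np.nonzero(m);print('dish',len(x),plane('top',[[x.mean(),y.mean()]],.03))
print('mirror edges (px guess)',plane('top',[[248,237],[248,258]],.02).round(3))
p=np.array([.4965,.275,.226]);
a=cv2.imread('pics/s15.png')[150:250,340:440];cv2.imwrite('pics/c16.png',cv2.resize(a,(600,600),interpolation=2))
E
```

```text
dish 329 [[0.59066404 0.29836757 0.03      ]]
mirror edges (px guess) [[0.427 0.278 0.02 ]
 [0.363 0.276 0.02 ]]
```

View pics/c16.png

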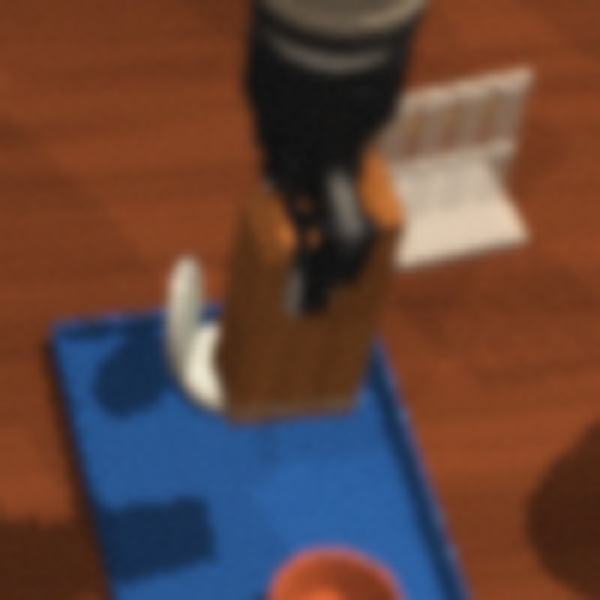

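```bash
python3 - <<'E'
from tilt import *
tilt(np.array([[403,222],[357,408],[228,420]])/6+[340,150]-.4,np.array([.4965,.275,.226]),(-.0516,.9987,0))
E
```

```text
[[ 0.0476  0.2589]
 [ 0.0431  0.1145]
 [-0.0274  0.1194]]
spine tilt fwd 1.7891627623773685 0.14445582739609433
bottom tilt fwd 3.9586689247535025 0.07066103920915968
```

>>> {"fn": "drive_tool", "kwargs": {"increments": "-0.002 -0.003 -0.01 0; 0 0 -0.02 0; 0 0 -0.025 0; 0 0 -0.02 0; 0 0 -0.012 0; 0 0 -0.008 0; 0 0 -0.004 0; 0 0 0 0; 0 0 0 0", "squeeze": 20}}

```text
t: 18.38
eef_pos: [0.4945, 0.2743, 0.1278]
tool_rot: [0.0, 0.688, 0.726, 0.001]
contact_force: [0.2, -0.7, -2.6]
gripper_width: 0.53
```

>>> {"fn": "drive_tool", "kwargs": {"increments": "0 0 -0.002 0; 0 0 -0.002 0; 0 0 0 0"}}

```text
t: 18.63
eef_pos: [0.4942, 0.2741, 0.1233]
tool_rot: [0.0, 0.688, 0.726, 0.0]
contact_force: [-0.6, 0.5, -2.8]
gripper_width: 0.532
```

>>> {"fn": "drive_tool", "kwargs": {"increments": "0 0 -0.0015 0; 0 0 -0.0015 0; 0 0 0 0"}}

```text
t: 18.88
eef_pos: [0.494, 0.274, 0.1199]
tool_rot: [-0.0, 0.688, 0.726, -0.0]
contact_force: [0.7, 0.1, -2.1]
gripper_width: 0.529
```

>>> {"fn": "drive_tool", "kwargs": {"increments": "0 0 -0.0015 0; 0 0 0 0; 0 0 0 0"}}

```text
t: 19.13
eef_pos: [0.4941, 0.274, 0.1197]
tool_rot: [0.0, 0.688, 0.726, -0.0]
contact_force: [-3.2, -2.8, 8.7]
gripper_width: 0.531
```

>>> {"fn": "drive_tool", "kwargs": {"increments": "0 0 -0.0015 0; 0 0 0 0; 0 0 0 0"}}

```text
t: 19.38
eef_pos: [0.4942, 0.274, 0.1196]
tool_rot: [0.001, 0.688, 0.726, -0.0]
contact_force: [-6.3, -6.4, 22.9]
gripper_width: 0.527
```

>>> {"fn": "drive_tool", "kwargs": {"increments": "0 0 0.002 0; 0 0 0 0; 0 0 0 0"}}

```text
t: 19.63
eef_pos: [0.4945, 0.2742, 0.1197]
tool_rot: [0.0, 0.688, 0.726, 0.0]
contact_force: [-0.8, -1.2, 5.7]
gripper_width: 0.531
```

```bash
python3 - <<'E'
from h import *
shot('side','s17')
o=bot.get_obs();print(o['t'],o['eef_pos'],o['contact_force'],o['gripper_width'])
a=cv2.imread('pics/s17.png')[150:270,330:450];cv2.imwrite('pics/c17.png',cv2.resize(a,(600,600),interpolation=2))
E
```

```text
19.6833 [0.49446616 0.27426297 0.11965137] [-1.45770059 -0.86286563  7.20248733] 0.5314687819002444
```

View pics/c17.png

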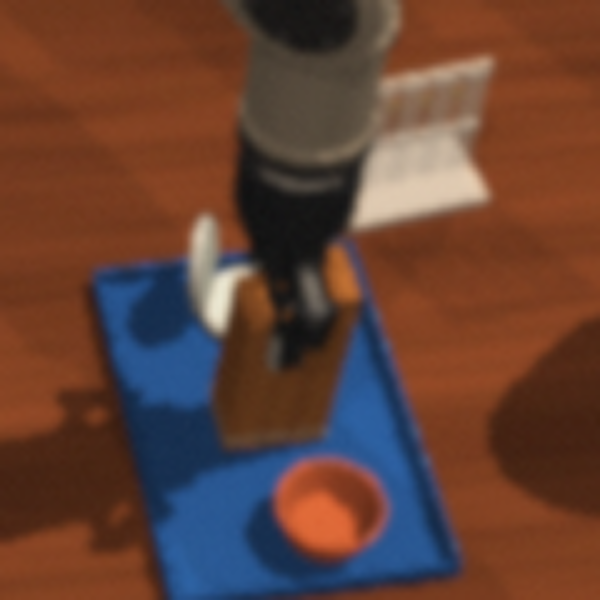

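>>> {"fn": "drive_tool", "kwargs": {"increments": "0 0 0 0; 0 0 0 0; 0 0 0 0; 0 0 0 0; 0 0 0 0", "grip": 0.8}}

```text
t: 20.1
eef_pos: [0.494, 0.2741, 0.1189]
tool_rot: [-0.0, 0.688, 0.726, -0.0]
contact_force: [0.2, 0.0, -0.0]
gripper_width: 0.801
```

>>> {"fn": "drive_tool", "kwargs": {"increments": "0 0 0.01 0; 0 0 0.025 0; 0 0 0.04 0; 0 0 0.04 0; 0 0 0.04 0; 0 0 0.03 0; 0 -0.03 0 0; 0 -0.04 0 0; 0 -0.04 0 0; 0 -0.04 0 0; 0 -0.03 0 0; 0 0 0 0"}}

```text
t: 21.1
eef_pos: [0.4943, 0.0865, 0.3044]
tool_rot: [0.001, 0.691, 0.723, -0.001]
contact_force: [0.1, -0.6, -0.3]
gripper_width: 0.802
```

```bash
python3 - <<'E'
from h import *
shot('side','s18');shot('top','t18')
o=bot.get_obs();print(o['t'],o['eef_pos'],o['contact_force'],o['gripper_width'])
a=cv2.imread('pics/s18.png')[150:300,320:470];b=cv2.imread('pics/t18.png')[140:290,180:330]
cv2.imwrite('pics/c18.png',np.hstack([cv2.resize(a,(400,400),interpolation=2),cv2.resize(b,(400,400),interpolation=2)]))
E
```

```text
21.2 [0.49409993 0.09288341 0.3047798 ] [ 0.63229764  1.19305866 -0.15882001] 0.8022825396111569
```

View pics/c18.png

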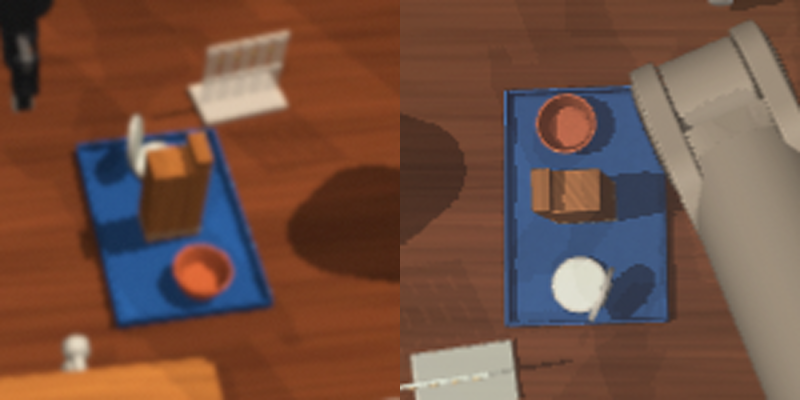

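View pics/t18.png

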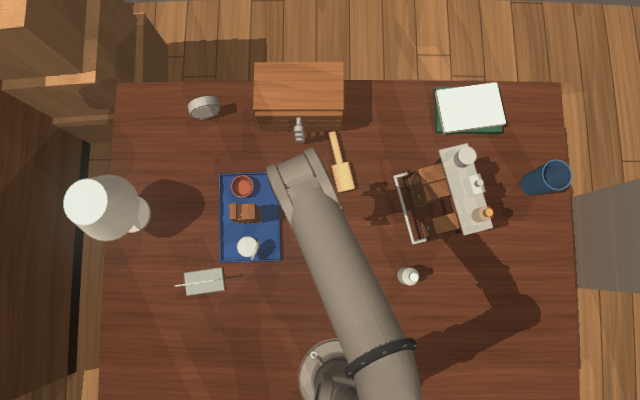

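```bash
python3 - <<'E'
from h import *
print(plane('top',[[229.5,203.5],[255.7,203],[255.7,220],[229.5,220]],.14).round(4), plane('top',[[242.7,212]],.14))
a=cv2.imread('pics/top0.png').astype(int);b=cv2.imread('pics/t18.png').astype(int)
o=bot.get_obs();print(o['t'],np.abs(o['joint_vel']).max(),o['contact_force'])
E
```

```text
[[0.5162 0.3129 0.14  ]
 [0.5178 0.2376 0.14  ]
 [0.4692 0.2366 0.14  ]
 [0.4689 0.3115 0.14  ]] [[0.49189357 0.27423742 0.14      ]]
21.2 0.04204182363180997 [ 0.63229764  1.19305866 -0.15882001]
```

>>> {"fn": "drive_tool", "kwargs": {"increments": "0 0 0 0; 0 0 0 0; 0 0 0 0; 0 0 0 0; 0 0 0 0; 0 0 0 0"}}

```text
t: 21.7
eef_pos: [0.494, 0.0945, 0.304]
tool_rot: [-0.0, 0.687, 0.726, 0.0]
contact_force: [0.5, -1.1, -0.4]
gripper_width: 0.802
```

```bash
python3 - <<'E'
from h import *
shot('side','s19')
print(bot.hand_in())
E
```

```text
the job is handed in; nothing more can be done
None
```

View pics/s19.png

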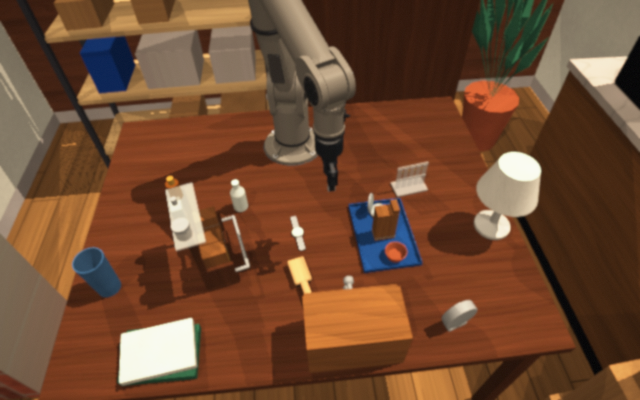

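The ridged case stands upright and released near the middle of the tray. I tipped it by pressing on the ridge, because the hook you asked for was not possible. The job was handed in at about 21.7 s and no verdict was reported.

**What I did**
- **Tipping:** The drive only shifts the tool or turns it about the vertical, so the hand could not lean under the shelf. I tried to bring the rear finger straight down behind the ridge, but its knuckle met the shelf edge at about 18 N. I backed off and pressed that fingertip on top of the ridge instead. It pressed with up to about 24 N and drew the case forward by friction until it leaned on the rail at about 35°, foot still in the rack.
- **Lifting and levelling:** I gripped the leaning case across its thickness, on its upper body just behind the ridge, and lifted it out over the rail. It stayed tilted in the grip, so I eased its lower back against the rail from the front until it was within about 2–4° of upright.
- **Placing:** I lowered the case onto the tray until it touched (peak about 24 N), then let go and drew the hand clear.

**Last checks**
- **Case position:** The case's middle is at about (0.493, 0.274), and the tray's centre is at (0.494, 0.274) from the top camera. I did not measure its tilt again after letting go; it looks upright.
- **Everything else:** By eye, the other three cases still stand in the rack, and the mirror, dish, watch, hairbrush, earring stand and lotion look unmoved. I did not measure any of these afterwards.
- **Arm:** It is clear of everything, with a force reading of about 1 N, which is noise level.
- **Disagreement:** The side camera reads about 5 mm farther in y than the top camera and the robot, so I used the top camera and robot values.

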